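# Index the sample table to the next hole

### The arm

A 7-joint arm with a two-finger parallel gripper is mounted at the origin on the work surface. World frame = base frame: x ahead of the robot, y to its left, z up, the work surface at z = 0. Lengths are in m, angles in rad, forces in N, time in s.
With the tool pointing down it reaches from about 0.425 to 0.925 m from the base axis. Payload 6.8 kg.
Tool frame: the origin (TCP) lies midway between the tips of the shut fingers; the grasp point (between the pads) lies 19 mm behind it; x points along the fingers, y is the direction in which the jaws open and shut, and the axes are right-handed (so a half turn about x gives the same grasp; the last joint's range is limited). The gripper opens to 85 mm and grips with 20 to 120 N. Pads are 22 mm wide; open, the fingers measure 114 mm over their backs; the gripper's body (76 mm by 85 mm) begins 54 mm behind the grasp point. The pads swing forward as they close: fully open they stand 13 mm farther back than shut.
Start: joints at [1.041, 0.477, 0.022, 1.555, -0.011, 1.109, -0.083], TCP at [0.276, -0.616, 0.231] pointing down, gripper open.
Joint ranges: [-2.96, 2.96], [-0.34, 2.1], [-1.41, 1.46], [0.24, 2.44], [-1.37, 4.51], [0.17, 1.92], [-2.96, 2.96]. Speed limits (rad/s): [2.39, 2.39, 3.14, 3.14, 3.14, 3.14, 3.14].

### API

Orientations are given as a rotation vector (axis times angle).
In Python, from bench import r, viewer, nets gives the robot as it stands.
- The arm moves only by the shell command python3 -m pendant 'ROWS' [FORCE]. ROWS is JSON, one flat list of numbers, 5 for each row, row after row: the finger opening in mm, from 0 to 85.4, then the shift along the tool's x, y, z in mm, then the turn about the tool's x in rad. A call has 1 to 20 rows; each row shifts and turns the commanded pose from where the row before left it, along the tool's axes as they then stand; what a row does not reach is not made up. A row lasts 1/8 s, in which the tool goes at most 62.5 mm and 10.7 degrees, less where a joint would pass 70% of its speed; a pose out of reach is approached as far as the arm can. A call with a gripper value outside its range is refused whole. The fingers move at their own pace and stop on an object; FORCE is the grip in N (left out, the last holds). Time passes only in rows, so rows that do not move let the fingers close. It gives the time, the measured TCP pose, the force and the opening at its end, in the units of the state.
- r.get_obs(): the state, without advancing time (a new reading comes with each control period).
- viewer.grab_frame(name): name is "scene" or "top" or "wrist"; returns (picture, depth): 420x560x3 uint8, red, green, blue; 420x560 float32, m along the optical axis (not along the pixel's ray), 0 where there is no reading.
- viewer.calibration(name): a dict with "mtx" (3x3 intrinsics, pixels), "world_to_cam" (4x4, takes a point from world to camera coordinates). Camera axes: x right, y up, looking along -z (the intrinsics and any distortion apply to the point x, -y, -z); pixel columns grow to the right and rows downward; lengths in m; the calibration is good to about 2 mm. The wrist camera is an equidistant fisheye: a pixel r from the principal point sees the ray r / f radians off the axis. A picture is of the moment at which its call begins: read the wrist's pose just before it. calibration takes no time and is no camera call; for the wrist camera it gives the pose at the moment of the call.
- r.hand_in(): hands the job in, once; it reports no verdict.
Trained networks look in the newest picture that a camera, given by its name, has taken for a name from the list of things; names that differ only in an ending like _2 or _b are one class to them, and where a whole thing is asked for, a point or a joint stands for the part that bears it (a point fixed in the world has none). Each returns a list of dicts, best first, with "score" (0 to 1); they miss things now and then, are a little off and sometimes report something else, mostly with a low value. They report only what shows in the picture. A call takes as long as a camera call. They do not tell look-alikes from the thing itself.
- nets.look_for(name, camera): "location" ([x, y, z] in m, in world coordinates, good to about 4 mm: the middle of the surface that is visible of it).
- nets.silhouettes(name, camera): "mask" (420x560 bool, what is visible of it).
The state is a dict: "clock": time; "joints": joint angles; "qvel": joint speeds; "tau": joint torques, N m; "tcp_pos": TCP position; "orientation": TCP orientation; "contact_force": force on the tool from outside, world axes, zero at the start; "moment": the same for the moment, N m; "grip_width": finger opening in m.
Only numpy, scipy, OpenCV 4.12 (cv2) and the standard library are available. Lean on these libraries where they do the work, as an engineer would, in place of code of your own. Each camera call takes 0.05 s, during which the arm holds its last target. There are 200 camera calls.

### The job

The tall slim pot standing next to the reading head's seat on the round sample table is to be read next. With the closed fingertips in the dished black head of the table's plunger, press the plunger in to free the table, push the table round by it to the next hole, the way that brings the tall pot under the reading head, and let the plunger spring fully out into that hole, locking the table. Work gently: do not pinch or force the plunger, do not touch the pots on the table, and leave everything else on the counter where it is.

Things in the scene. Friction and masses are not known exactly. Their poses are not given: they have to be found in the camera images.
- table_centre (a point): fixed point on the table's turning axis, at the top face of its aluminium disc (208 mm across, top 54 mm above the counter). Axes of the fixed base: x from the turning axis towards the reading head's post, z up; base position and yaw vary. Six seats marked by thin rings, 70 mm from the axis, 60 degrees apart. Below the disc a fixed dark ring, 246 mm across, has six notches (the index holes)
- read_spot (a point): fixed point on the disc's top face right below the reading head, 70 mm from the axis in the base's +x direction. The white head, 34 mm across, hangs 63 mm above the disc from an arm that runs out to a post 180 mm from the axis (its top 193 mm above the counter). A seat stands here whenever the table is locked
- dish_floor (a point): centre of the floor of the plunger's black dished head, which moves with it. An open cup: inside 48 mm across, 20 mm deep, outside 57 mm; with the plunger out the floor is 81 mm, the rim 101 mm above the counter. Stands upright 135 mm from the turning axis, opposite the reading head (base -x) at the start; goes round with the disc; pots no nearer than 100 mm, centre to centre
- carousel (a joint): angle of the disc against its base, rad: 0 at the start (locked in a hole), grows anticlockwise seen from above; holes every 1.047 (60 degrees) both ways, end stops at -2.3 and 2.3. Unlocked it drags lightly (about 1 N at the plunger) and stays where left
- plunger (a joint): m: 0 = fully out (up), table locked; 0.010 = down at its stop. Spring: 4 N at 0, 7 N at the stop; a pinch or shove over 35 N is too hard. From about 0.0075 the table is free to turn. Once turned 10 degrees, let go: the tooth rides under the ring (reads about 0.007, dish floor at 74 mm) and at the next hole jumps up by itself, stopping the table, if nothing holds the plunger down
- tall_pot: the pot to be read next: slim upright white plastic pot with lid, 38 mm across, 56 mm high, the tallest on the disc, loose; origin at the centre of its underside. It stands on the seat 60 degrees to one side or the other of the reading head
- flat_dish: loose flat glass dish with lid, 50 mm across, 16 mm high, origin at its underside's centre; on the seat 60 degrees to the other side of the reading head; stays on the disc
- low_pot_a: loose low white pot, 44 mm across, 26 mm high, origin at its underside's centre; under the reading head at the start; stays on the disc
- low_pot_b: loose low white pot like the other, origin at its underside's centre; on a seat 120 degrees anticlockwise from the reading head at the start; stays on the disc
- tub: loose white open plastic tub, 170 x 230 mm, 85 mm high, origin at its underside's centre; bystander to the left
- bowl: loose brown bowl, 130 mm across, 55 mm high, origin at its underside's centre; bystander to the left
- soap: loose clear soap bottle, 64 mm across, 190 mm high, origin at its underside's centre; bystander to the right
- spoon: loose wooden spoon, 170 mm long, lying along its x axis; bystander near the robot
- sponge: loose yellow sponge block, 75 x 110 x 30 mm high, origin at its underside's centre; bystander beside the sample table
- beaker: loose glass beaker, 70 mm across, 90 mm high, origin at its underside's centre; bystander to the right
Mind the look-alikes: they are no part of the job. What is shaped like the low_pot_b but green is not meant. What is shaped like the tall_pot but brown is not meant.

How it is judged:
On the way, in this order (a step that is already met when the one before it is completed fails the run):
1. the plunger is pressed in with the table still in its first hole (value of joint plunger above 0.006 m and value of joint carousel between -0.2 and 0.2 rad and contact force between the fingers and plunger above 0.5 N), for 0.05 s.
2. the table has been pushed round beyond half a step ((value of joint carousel above 0.6 rad or value of joint carousel below -0.6 rad)), for 0.02 s.
3. the plunger has sprung out with the tall pot under the reading head (value of joint plunger below 0.002 m and horizontal distance between tall_pot and read_spot below 0.015 m), for 0.2 s.
At the end, for the whole second after the job is handed in: the table is one hole (60 degrees, within 2) from where it began and at rest, the plunger is out to within 2 mm, the tall pot stands within 15 mm of the point below the reading head, and all four pots stand upright on the disc, 55 to 85 mm from its axis (all of step 3 and (value of joint carousel between 1.012 and 1.082 rad or value of joint carousel between -1.082 and -1.012 rad) and velocity of joint carousel between -0.02 and 0.02 rad/s and horizontal distance between tall_pot and table_centre between 0.055 and 0.085 m and height (world z) of tall_pot between 0.05 and 0.06 m and angle between each of tall_pot, flat_dish, low_pot_a, low_pot_b's own z axis and vertical below 0.1 rad and horizontal distance between flat_dish and table_centre between 0.055 and 0.085 m and height (world z) of flat_dish between 0.05 and 0.06 m and horizontal distance between low_pot_a and table_centre between 0.055 and 0.085 m and height (world z) of low_pot_a between 0.05 and 0.06 m and horizontal distance between low_pot_b and table_centre between 0.055 and 0.085 m and height (world z) of low_pot_b between 0.05 and 0.06 m); the robot touches nothing.
It fails at once if the plunger was pinched or forced (more than 35 N from the fingers) (contact force between the fingers and plunger above 35 N).
It fails at once if a pot on the sample table was lifted, tipped or knocked off ((height (world z) of tall_pot above 0.066 m or height (world z) of tall_pot below 0.045 m or angle between tall_pot's own z axis and vertical above 0.3 rad) or (height (world z) of flat_dish above 0.066 m or height (world z) of flat_dish below 0.045 m or angle between flat_dish's own z axis and vertical above 0.3 rad) or (height (world z) of low_pot_a above 0.066 m or height (world z) of low_pot_a below 0.045 m or angle between low_pot_a's own z axis and vertical above 0.3 rad) or (height (world z) of low_pot_b above 0.066 m or height (world z) of low_pot_b below 0.045 m or angle between low_pot_b's own z axis and vertical above 0.3 rad)).
It fails at once if the robot touched a pot on the sample table (contact force between any of the fingers, the arm and tall_pot above 0.5 N or contact force between any of the fingers, the arm and flat_dish above 0.5 N or contact force between any of the fingers, the arm and low_pot_a above 0.5 N or contact force between any of the fingers, the arm and low_pot_b above 0.5 N).
It fails at once if a bystander on the counter was moved by more than 20 mm (distance of any of tub, bowl, soap, spoon, sponge, beaker from where it was at the start of the episode above 0.02 m).
It also fails if it takes over 48 s, if anything falls off the work surface, if the arm or the gripper's body presses on something with over 40 N, if the wrist force passes 120 N, or if a joint passes its speed limit or range.

## Working session

There is one attempt and no reset: what is moved stays moved. The work goes in short steps, Python scripts to look and compute and a shell command to move; the robot and the scene stay as the last step left them, time stands still between calls to the robot, and variables do not carry over. Pictures are saved under pics/ and viewed, about 8 in all and at most 12, crops included, and the job is handed in when it is done.

```bash
ls; mkdir -p pics; python3 - <<'E'
from bench import r,viewer,nets
import cv2,numpy as np
for n in ["scene","top"]:
    p,d=viewer.grab_frame(n); cv2.imwrite(f"pics/{n}0.png",p[:,:,::-1])
    for k in ["tall_pot","dish_floor","plunger","low_pot_a","flat_dish","carousel","tub","bowl","soap","sponge","beaker","spoon"]:
        try: print(n,k,[(np.round(o["location"],3).tolist(),round(o["score"],2)) for o in nets.look_for(k,n)[:4]])
        except Exception as e: print(n,k,e)
o=r.get_obs(); print(o["clock"],o["tcp_pos"],o["orientation"],o["contact_force"],o["grip_width"])
E
```

```text
pics
scene tall_pot [([0.49, -0.157, 0.055], 0.69), ([0.611, -0.015, 0.108], 0.53), ([0.706, -0.167, 0.054], 0.51)]
scene dish_floor [([0.454, 0.071, 0.085], 0.81)]
scene plunger [([0.455, 0.07, 0.085], 0.65), ([0.633, 0.092, 0.068], 0.31)]
scene low_pot_a [([0.66, 0.03, 0.074], 0.78), ([0.573, 0.111, 0.076], 0.76), ([0.53, 0.244, 0.026], 0.73)]
scene flat_dish [([0.637, 0.091, 0.07], 0.8)]
scene carousel [([0.565, 0.057, 0.056], 0.57)]
scene tub [([0.511, 0.455, 0.006], 0.59)]
scene bowl [([0.34, 0.303, 0.024], 0.69)]
scene soap [([0.607, -0.496, 0.1], 0.91), ([0.636, 0.093, 0.07], 0.51)]
scene sponge [([0.605, -0.166, 0.032], 0.82)]
scene beaker [([0.452, -0.425, 0.058], 0.88), ([0.606, -0.168, 0.032], 0.66), ([0.606, 0.038, 0.055], 0.37), ([0.611, -0.015, 0.108], 0.24)]
scene spoon [([0.371, -0.178, 0.014], 0.62)]
top tall_pot [([0.697, -0.176, 0.054], 0.66), ([0.478, -0.162, 0.058], 0.49)]
top dish_floor [([0.454, 0.067, 0.083], 0.68), ([0.582, 0.027, 0.052], 0.48)]
top plunger [([0.455, 0.074, 0.083], 0.78)]
top low_pot_a [([0.569, 0.106, 0.084], 0.7), ([0.529, 0.237, 0.025], 0.65), ([0.454, 0.07, 0.082], 0.63), ([0.648, 0.018, 0.079], 0.59)]
top flat_dish [([0.637, 0.087, 0.069], 0.56), ([0.358, 0.31, 0.026], 0.22)]
top carousel [([0.567, 0.048, 0.052], 0.73)]
top tub [([0.546, 0.494, 0.006], 0.68), ([0.456, 0.069, 0.082], 0.51)]
top bowl [([0.356, 0.312, 0.026], 0.9)]
top soap [([0.588, -0.499, 0.124], 0.59), ([0.548, 0.496, 0.005], 0.18)]
top sponge [([0.595, -0.172, 0.026], 0.89)]
top beaker [([0.448, -0.448, 0.044], 0.96)]
top spoon [([0.365, -0.184, 0.015], 0.74), ([0.45, -0.451, 0.046], 0.69)]
1.3 [ 0.27634627 -0.61583858  0.23128757] [ 1.98869846  0.42576272 -1.98869016] [-0.00346006  0.66606164  0.62524827] 0.08539797147752833
```

View pics/scene0.png

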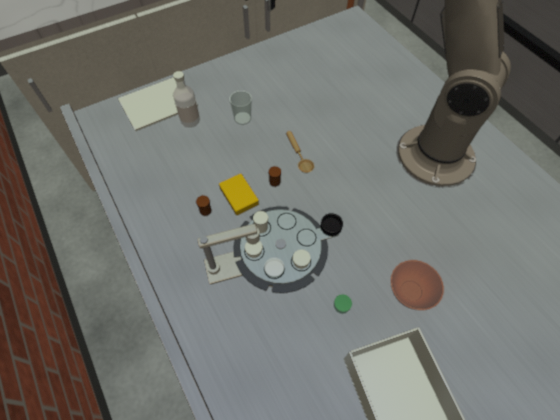

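View pics/top0.png

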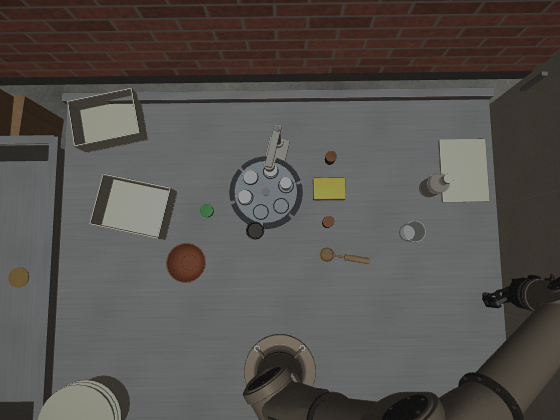

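The tall pot (scene ~(260,219), top ~(286,184)) is the only tall white one. The brown look-alikes at scene (204,205) and (275,176) and the green pot at (343,303) are off the disc. Next I'll confirm this in an enlarged crop and fit the table's centre and yaw.

```bash
cat > h.py <<'E'
import numpy as np,cv2
from bench import r,viewer,nets
def cloud(n):
    p,d=viewer.grab_frame(n); c=viewer.calibration(n); K=np.array(c["mtx"]); T=np.linalg.inv(np.array(c["world_to_cam"]))
    v,u=np.mgrid[:d.shape[0],:d.shape[1]]
    x=(u-K[0,2])/K[0,0]*d; y=(v-K[1,2])/K[1,1]*d
    P=np.stack([x,-y,-d,np.ones_like(d)],-1)@T.T
    return p,d,P[...,:3]
def circ(Q):
    A=np.c_[2*Q,np.ones(len(Q))]; s=np.linalg.lstsq(A,(Q**2).sum(1),rcond=None)[0]
    return s[:2],np.sqrt(s[2]+s[0]**2+s[1]**2)
E
python3 - <<'E'
from h import *
for n in ["top","scene"]:
    p,d,P=cloud(n); X=P[...,:2]; z=P[...,2]; ok=d>0
    c0=np.array([.583,.035])
    for it in range(3):
        m=ok&(np.abs(z-.054)<.005)&(np.hypot(*(X-c0).transpose(2,0,1))<.115)
        c,R=cv2.minEnclosingCircle(X[m].astype(np.float32)); 
        # dark ring and disc hull fit
    h=cv2.convexHull(X[m].astype(np.float32))[:,0]; 
    print(n,"disc",np.round(c,4),round(R,4),"hullfit",circ(h.astype(float)),"z",np.median(z[m]))
    near=ok&(np.hypot(*(X-np.array([.455,.07])).transpose(2,0,1))<.04)
    f=near&(z>.07)&(z<.09); rim=near&(z>.094)&(z<.11)
    print("floor",X[f].mean(0),np.median(z[f]),f.sum(),"rim",X[rim].mean(0),rim.sum(), circ(X[rim]) if rim.sum()>5 else "", np.median(z[rim]))
    t=ok&(z>.102)&(z<.118)&(np.hypot(*(X-np.array([.611,-.02])).transpose(2,0,1))<.035); print("tall top",X[t].mean(0),t.sum())
    hd=ok&(z>.18)&(z<.2)&(np.hypot(*(X-np.array([.75,-.01])).transpose(2,0,1))<.06);print("post",X[hd].mean(0),hd.sum())
    if n=="scene": a=p[170:300,190:360]
    else: a=p[110:250,200:360]
    cv2.imwrite(f"pics/{n}c.png",cv2.resize(a,None,fx=3.5 if n=="scene" else 4,fy=3.5 if n=="scene" else 4,interpolation=2)[:,:,::-1])
E
python3 -c "
import cv2,numpy as np
a=cv2.imread('pics/scenec.png');b=cv2.imread('pics/topc.png')
a=cv2.resize(a,(400,306));b=cv2.resize(b,(400,350));o=np.zeros((350,800,3),np.uint8);o[:306,:400]=a;o[:,400:]=b;cv2.imwrite('pics/c1.png',o)"
```

```text
top disc [0.5829 0.0428] 0.1068 hullfit (array([0.58525481, 0.0407289 ]), np.float64(0.10320764366785663)) z 0.05422239430575049
floor [0.45564338 0.0742043 ] 0.08132349401252159 170 rim [0.45552272 0.07278054] 79 (array([0.45500043, 0.07287273]), np.float64(0.026039481315530535)) 0.10134284238927416
tall top [ 0.60466371 -0.02683213] 113
post [0.73377013 0.00341792] 122
scene disc [0.5813 0.044 ] 0.1095 hullfit (array([0.58327889, 0.04215725]), np.float64(0.10548183197002785)) z 0.05308521057647653
floor [0.45427176 0.0727819 ] 0.08057887545604348 262 rim [0.45689639 0.07566016] 141 (array([0.45634911, 0.07462225]), np.float64(0.026132560045997535)) 0.09918500875965008
tall top [ 0.6067206 -0.0241786] 167
post [0.74025776 0.00386984] 155
```

View pics/c1.png

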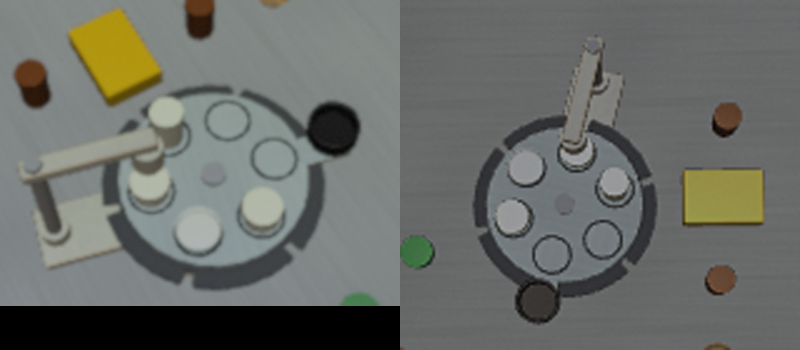

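The crop confirms it: the tall white pot stands clockwise (right) of the head, at left panel (167,120) and right panel (614,183). The table must therefore turn anticlockwise. My estimates are centre ≈ (0.586, 0.041), yaw ≈ -14° and cup ≈ (0.455, 0.0735). Next I need the tool axes.

```bash
cat >> h.py <<'E'
from scipy.spatial.transform import Rotation as Ro
def tool():
    o=r.get_obs(); R=Ro.from_rotvec(o["orientation"]).as_matrix(); return o,R
def to(p):
    o,R=tool(); return np.round(R.T@(np.array(p)-o["tcp_pos"])*1000,1)
E
python3 - <<'E'
from h import *
o,R=tool(); print(R.round(3),o["clock"]); print(to([.44,-.28,.231]),to([.4547,.0736,.231]))
E
```

```text
[[ 0.     0.409 -0.912]
 [ 0.    -0.912 -0.409]
 [-1.    -0.    -0.   ]] 1.4
[   0.3 -239.4 -286.8] [ 3.000e-01 -5.560e+02 -4.449e+02]
```

```bash
python3 -m pendant '[0,0,-15,-18,0, 0,0,-30,-36,0, 0,0,-30,-36,0, 0,0,-30,-36,0, 0,0,-30,-36,0, 0,0,-30,-36,0, 0,0,-30,-36,0, 0,0,-30,-36,0, 0,0,-35,-28,0, 0,0,-40,-20,0, 0,0,-40,-20,0, 0,0,-40,-20,0, 0,0,-40,-20,0, 0,0,-40,-20,0, 0,0,-40,-20,0, 0,0,-30,-15,0, 0,0,-15,-7,0, 0,0,0,0,0, 0,0,0,0,0]' 20
python3 - <<'E'
from h import *
print(to([.4547,.0736,.13]))
print(tool()[1].round(3))
p,d=viewer.grab_frame("wrist"); cv2.imwrite("pics/w1.png",p[:,:,::-1])
for k in ["dish_floor","plunger"]: print([(np.round(o["location"],4).tolist(),round(o["score"],2)) for o in nets.look_for(k,"wrist")[:3]])
print(viewer.calibration("wrist"), d.min(),d.max())
E
```

```text
clock: 3.78
tcp_pos: [0.4547, 0.0605, 0.2313]
orientation: [1.989, 0.424, -1.989]
contact_force: [0.3, 0.4, 0.5]
grip_width: 0.0002
[101.3 -12.   -5.4]
[[-0.     0.408 -0.913]
 [-0.001 -0.913 -0.408]
 [-1.     0.     0.   ]]
[([0.456, 0.0722, 0.0796], 0.65)]
[([0.6485, 0.0277, 0.0806], 0.73), ([0.4578, 0.072, 0.0847], 0.64)]
{'mtx': array([[325.1922621 ,   0.        , 282.914498  ],
       [  0.        , 325.1922621 , 215.44403539],
       [  0.        ,   0.        ,   1.        ]]), 'world_to_cam': array([[ 4.07395846e-01, -9.13251585e-01,  4.08939946e-04,
        -1.29241678e-01],
       [ 8.70960853e-01,  3.88395449e-01, -3.00958747e-01,
        -3.80625256e-01],
       [ 2.74692222e-01,  1.22965514e-01,  9.53637072e-01,
        -5.11598767e-01],
       [ 0.00000000e+00,  0.00000000e+00,  0.00000000e+00,
         1.00000000e+00]])} 0.0 0.7984481
```

View pics/w1.png

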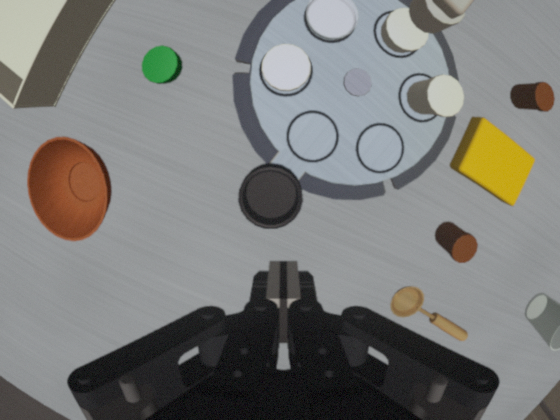

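The wrist view shows the cup at (270,196), the disc axis hub at (357,82) and the tall pot at (440,95). I'll refine the centre and cup positions from these.

```bash
python3 - <<'E'
from h import *
c=viewer.calibration("wrist");p,d=viewer.grab_frame("wrist")
K=c["mtx"];T=np.linalg.inv(c["world_to_cam"])
v,u=np.mgrid[:420,:560]; a=(u-K[0,2])/K[0,0]; b=(v-K[1,2])/K[1,1]; th=np.hypot(a,b)
s=np.tan(np.minimum(th,1.4))/np.maximum(th,1e-9)
P=(np.stack([a*s*d,-b*s*d,-d,np.ones_like(d)],-1)@T.T)[...,:3]; X=P[...,:2];z=P[...,2];ok=d>0
def ray(u,v,h):
    a=(u-K[0,2])/K[0,0]; b=(v-K[1,2])/K[1,1]; th=np.hypot(a,b); k=np.sin(th)/th
    w=T[:3,:3]@np.array([a*k,-b*k,-np.cos(th)]); o=T[:3,3]; return o+w*(h-o[2])/w[2]
print("hub",ray(357,82,.054),P[82,357],"cup",P[196,270])
D=lambda q:np.hypot(X[...,0]-q[0],X[...,1]-q[1])
n=ok&(D((.455,.073))<.035); f=n&(z>.076)&(z<.087); rim=n&(z>.096)&(z<.106)
print("floor",X[f].mean(0),f.sum(),np.median(z[f]),circ(cv2.convexHull(X[f].astype(np.float32))[:,0].astype(float)),"rim",circ(X[rim]),rim.sum())
m=ok&(np.abs(z-.054)<.004)&(D((.585,.041))<.112)
h=cv2.convexHull(X[m].astype(np.float32))[:,0].astype(float); print("disc",circ(h),m.sum())
for q in [(0.4555,.073)]: print(to([*q,.13]))
E
```

```text
hub [0.58692063 0.04112741 0.054     ] [0.58590464 0.04196965 0.05921465] cup [0.45289007 0.07365146 0.08112493]
floor [0.45425153 0.07400528] 2028 0.08057296991550097 (array([0.4581481 , 0.07513757]), np.float64(0.025984746343143943)) rim (array([0.45610067, 0.07442904]), np.float64(0.025806567152629217)) 1015
disc (array([0.5847418 , 0.04190466]), np.float64(0.10396886793445441)) 23098
[101.3 -11.   -5.8]
```

```bash
python3 -m pendant '[0,15,-6,-3,0, 0,25,-6,-3,0, 0,30,0,0,0, 0,30,0,0,0, 0,20,0,0,0, 0,15,0,0,0, 0,6,0,0,0, 0,0,0,0,0, 0,0,0,0,0]'
python3 - <<'E'
from h import *
o,R=tool();print(o["clock"],o["tcp_pos"],o["contact_force"])
p,d=viewer.grab_frame("wrist"); cv2.imwrite("pics/w2.png",cv2.resize(p[100:360,160:400],None,fx=2,fy=2)[:,:,::-1])
E
```

```text
clock: 5.1
tcp_pos: [0.4558, 0.0751, 0.0909]
orientation: [1.99, 0.426, -1.987]
contact_force: [-0.4, 1.0, 0.2]
grip_width: -0.0001
5.1 [0.45577061 0.07509666 0.09089744] [-0.38947855  1.03858846  0.1887626 ]
```

View pics/w2.png

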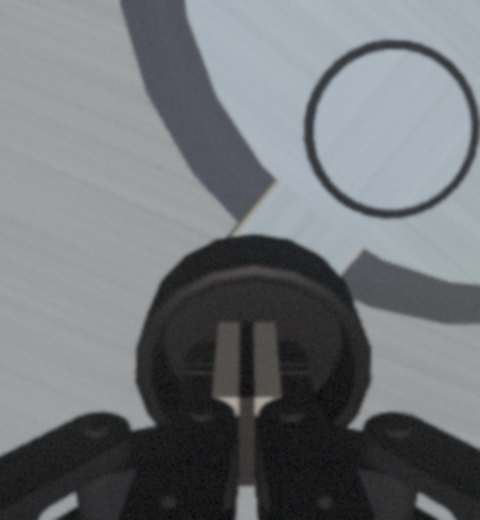

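The fingertips are inside the cup (crop ~(248,360)) and clear of the rim. Now press, slowly.

```bash
python3 -m pendant '[0,5,0,0,0, 0,4,0,0,0, 0,3,0,0,0, 0,3,0,0,0, 0,2,0,0,0, 0,2,0,0,0, 0,0,0,0,0, 0,0,0,0,0]'
```

```text
clock: 6.15
tcp_pos: [0.4554, 0.0749, 0.0714]
orientation: [1.989, 0.426, -1.988]
contact_force: [-1.1, -1.2, 4.5]
grip_width: -0.0002
```

```bash
python3 -m pendant '[0,0.7,0,0,0, 0,0,0,0,0, 0,0,0,0,0]'; python3 -c "
from h import *
C=np.array([.5860,.0415]);a0=np.arctan2(.0738-.0415,.4555-.586)
o,R=tool()
for k in range(0,64,4):
  a=a0+np.radians(k); q=C+.1345*np.array([np.cos(a),np.sin(a)])
  print(k,q.round(4),to([*q,.0714]))
"
```

```text
clock: 6.52
tcp_pos: [0.4554, 0.0752, 0.071]
orientation: [1.989, 0.426, -1.988]
contact_force: [-1.6, -0.7, 8.0]
grip_width: 0.0002
0 [0.4554 0.0738] [-0.4  1.2  0.6]
4 [0.4535 0.0646] [-0.4  8.8  6.1]
8 [0.4522 0.0553] [-0.4 16.8 11.1]
12 [0.4516 0.046 ] [-0.4 25.1 15.5]
16 [0.4516 0.0366] [-0.4 33.6 19.3]
20 [0.4523 0.0272] [-0.4 42.5 22.5]
24 [0.4536 0.0179] [-0.4 51.5 25.1]
28 [0.4556 0.0087] [-0.4 60.7 27.1]
32 [ 4.582e-01 -3.000e-04] [-0.4 70.  28.4]
36 [ 0.4614 -0.0091] [-0.4 79.3 29.1]
40 [ 0.4652 -0.0177] [-0.4 88.7 29.1]
44 [ 0.4696 -0.0259] [-0.4 98.1 28.5]
48 [ 0.4746 -0.0339] [ -0.4 107.4  27.2]
52 [ 0.4802 -0.0415] [ -0.4 116.6  25.2]
56 [ 0.4862 -0.0487] [ -0.4 125.6  22.6]
60 [ 0.4927 -0.0554] [ -0.4 134.4  19.4]
```

Both force (8 N) and height say the plunger is at its stop. Now push along the arc.

```bash
python3 -m pendant '[0,0,4.5,3,0, 0,0,4.3,3,0, 0,0,4,2.5,0, 0,0,4,2.5,0, 0,0,4.1,2.2,0, 0,0,4.2,2.2,0, 0,0,4.3,1.9,0, 0,0,4.3,1.9,0, 0,0,4.4,1.6,0, 0,0,4.4,1.6,0, 0,0,4.5,1.3,0, 0,0,4.5,1.3,0, 0,0,0,0,0]'
python3 - <<'E'
from h import *
p,d=viewer.grab_frame("wrist"); cv2.imwrite("pics/w3.png",p[:,:,::-1])
o,R=tool();print(o["contact_force"])
print([(np.round(o["location"],4).tolist(),round(o["score"],2)) for o in nets.look_for("dish_floor","wrist")[:3]])
E
```

```text
clock: 8.15
tcp_pos: [0.4545, 0.0176, 0.0711]
orientation: [1.991, 0.425, -1.987]
contact_force: [0.9, -0.7, 6.6]
grip_width: 0.0004
[-0.54021351  0.64947788  5.52348017]
[([0.4658, 0.0227, 0.0841], 0.85)]
```

View pics/w3.png

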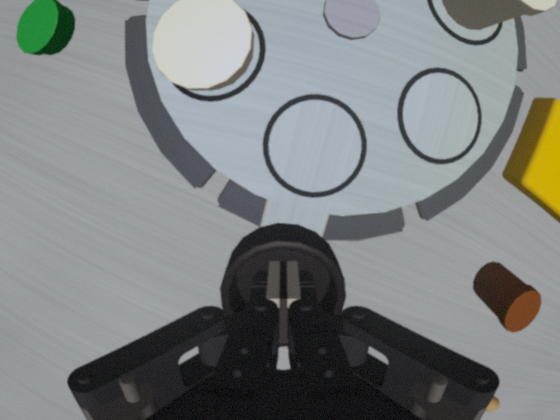

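The table is at about 23° (tab at (295,210), old notch at (213,185)), with the fingers central in the cup. I'll raise the tips to let the tooth ride under the ring, then push by the cup wall.

```bash
python3 -m pendant '[0,-5,0,0,0, 0,-6,0,0,0, 0,-4,0,0,0, 0,0,0,0,0, 0,0,4.6,1,0, 0,0,4.6,1,0, 0,0,4.6,0.7,0, 0,0,4.7,0.6,0, 0,0,4.7,0.4,0, 0,0,4.7,0.3,0, 0,0,4.7,0,0, 0,0,4.7,0,0, 0,0,4.7,-0.3,0, 0,0,4.7,-0.3,0, 0,0,4.7,-0.6,0, 0,0,4.6,-0.7,0, 0,0,0,0,0]'
python3 - <<'E'
from h import *
p,d=viewer.grab_frame("wrist"); cv2.imwrite("pics/w4.png",p[:,:,::-1])
o,R=tool();print(o["contact_force"])
print([(np.round(o["location"],4).tolist(),round(o["score"],2)) for o in nets.look_for("dish_floor","wrist")[:3]])
for k in (48,52,56,60,64):
  a=np.radians(166.1+k); q=np.array([.586,.0415])+.1345*np.array([np.cos(a),np.sin(a)]); print(k,to([*q,.086]))
E
```

```text
clock: 10.38
tcp_pos: [0.4744, -0.0352, 0.0855]
orientation: [1.988, 0.424, -1.99]
contact_force: [0.1, 1.2, 0.8]
grip_width: -0.0002
[-0.00591374  0.77114663  0.21764367]
[([0.4793, -0.0194, 0.0813], 0.73)]
48 [-0.6 -0.8 -1. ]
52 [-0.6  8.3 -3. ]
56 [-0.6 17.4 -5.5]
60 [-0.6 26.2 -8.8]
64 [ -0.6  34.8 -12.6]
```

View pics/w4.png

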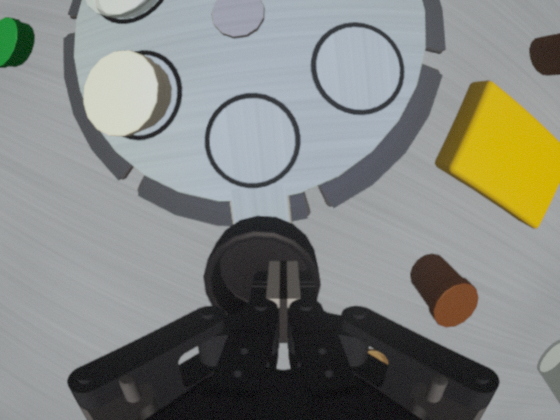

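The fingers push on the cup's right wall. The tab (262,205) is a little short of the next notch (316,200). I'll continue slowly.

```bash
python3 -m pendant '[0,0,3,-0.6,0, 0,0,3,-0.7,0, 0,0,3,-0.7,0, 0,0,3,-0.8,0, 0,0,3,-0.9,0, 0,0,3,-0.9,0, 0,0,3,-1,0, 0,0,3,-1.1,0, 0,0,0,0,0]'
python3 - <<'E'
from h import *
p,d=viewer.grab_frame("wrist"); cv2.imwrite("pics/w5.png",p[:,:,::-1])
o,R=tool();print(o["contact_force"])
print([(np.round(o["location"],4).tolist(),round(o["score"],2)) for o in nets.look_for("dish_floor","wrist")[:3]])
E
```

```text
clock: 11.6
tcp_pos: [0.4909, -0.0539, 0.0857]
orientation: [1.989, 0.425, -1.988]
contact_force: [-1.0, 2.2, 0.2]
grip_width: 0.0001
[ 0.04269238  0.67885959 -0.23086857]
[([0.494, -0.0387, 0.0829], 0.84)]
```

View pics/w5.png

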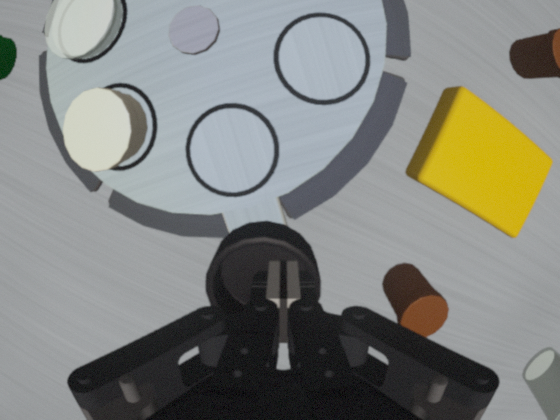

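A few degrees remain: a sliver of the notch still shows at (284,207). I'll go on in small steps.

```bash
python3 -m pendant '[0,0,1.6,-0.7,0, 0,0,1.6,-0.7,0, 0,0,1.6,-0.8,0, 0,0,1,-0.5,0, 0,0,0,0,0, 0,0,0,0,0]'
```

```text
clock: 12.45
tcp_pos: [0.4955, -0.0577, 0.0857]
orientation: [1.989, 0.425, -1.988]
contact_force: [-0.8, 2.1, 0.9]
grip_width: 0.0001
```

```bash
cat >> h.py <<'E'
def wc():
    c=viewer.calibration("wrist");p,d=viewer.grab_frame("wrist")
    K=c["mtx"];T=np.linalg.inv(c["world_to_cam"])
    v,u=np.mgrid[:420,:560]; a=(u-K[0,2])/K[0,0]; b=(v-K[1,2])/K[1,1]; th=np.hypot(a,b)
    s=np.tan(np.minimum(th,1.4))/np.maximum(th,1e-9)
    return p,d,(np.stack([a*s*d,-b*s*d,-d,np.ones_like(d)],-1)@T.T)[...,:3]
E
python3 - <<'E'
from h import *
p,d,P=wc(); cv2.imwrite("pics/w6.png",p[:,:,::-1])
z=P[...,2]; D=np.hypot(P[...,0]-.492,P[...,1]+.056); m=(d>0)&(D<.035)&(z>.066)&(z<.11)
print(np.histogram(z[m],np.arange(.066,.111,.003)))
print(tool()[0]["contact_force"])
E
```

```text
(array([   0,  104, 2208,  287,  304,  300,  281,  334, 1109,  931,  174,
        206,  194,  214]), array([0.066, 0.069, 0.072, 0.075, 0.078, 0.081, 0.084, 0.087, 0.09 ,
       0.093, 0.096, 0.099, 0.102, 0.105, 0.108]))
[-0.48802454  1.45319717 -0.40489886]
```

View pics/w6.png

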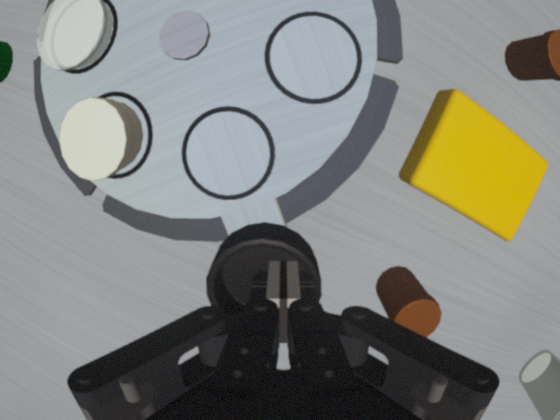

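The floor is still at ~74 mm, so the tooth is still riding. Only a degree or two is left.

```bash
python3 -m pendant '[0,0,1,-0.5,0, 0,0,1,-0.5,0, 0,0,1,-0.5,0, 0,0,0.5,-0.3,0, 0,0,0,0,0, 0,0,0,0,0]'; python3 - <<'E'
from h import *
p,d,P=wc(); cv2.imwrite("pics/w7.png",p[:,:,::-1])
z=P[...,2]; D=np.hypot(P[...,0]-.494,P[...,1]+.054); m=(d>0)&(D<.035)&(z>.066)&(z<.11)
print(np.histogram(z[m],np.arange(.066,.111,.003))[0])
f=m&(np.abs(z-np.median(z[m&(z<.087)]))<.003); print(P[f].mean(0))
E
```

```text
clock: 13.25
tcp_pos: [0.4984, -0.0601, 0.0856]
orientation: [1.989, 0.426, -1.989]
contact_force: [0.8, -0.6, -0.6]
grip_width: 0.0002
[   0    0    0   11 1544  628  306  353  424  476  532 2038  209  224]
[ 0.49605374 -0.04748718  0.08067769]
```

The plunger sprang out: floor at 80.7 mm, rim at 101 mm. I'll back off the wall, lift and retreat.

```bash
python3 -m pendant '[0,0,-3,0.5,0, 0,0,-3,0.5,0, 0,0,0,0,0, 0,-8,0,0,0, 0,-15,0,0,0, 0,-25,0,0,0, 0,-30,0,0,0, 0,-30,0,0,0, 0,-30,0,0,0, 0,-10,10,0,0, 0,0,30,0,0, 0,0,35,0,0, 0,0,35,0,0, 0,0,35,0,0, 0,0,25,0,0, 0,0,0,0,0, 0,0,0,0,0]'; python3 - <<'E'
from h import *
im=[]
for n in ["top","scene"]:
    p,d,P=cloud(n); X=P[...,:2];z=P[...,2]
    D=lambda a,b:np.hypot(X[...,0]-a,X[...,1]-b)
    f=(d>0)&(D(.4925,-.0554)<.04)&(z>.066)&(z<.09); rim=(d>0)&(D(.4925,-.0554)<.04)&(z>.094)&(z<.108)
    print(n,"floor",X[f].mean(0),np.median(z[f]),f.sum(),"rim",circ(X[rim]) if rim.sum()>5 else "")
    for k in ["tall_pot","low_pot_a","flat_dish"]: print(k,[(np.round(o["location"],3).tolist(),round(o["score"],2)) for o in nets.look_for(k,n)[:4]])
    im.append(cv2.resize(p[170:310,180:360] if n=="scene" else p[110:250,200:380],(400,311)))
cv2.imwrite("pics/c2.png",np.hstack(im)[:,:,::-1])
print(tool()[0]["clock"],tool()[0]["tcp_pos"])
E
```

```text
clock: 15.42
tcp_pos: [0.5642, -0.2094, 0.2332]
orientation: [1.988, 0.427, -1.99]
contact_force: [0.6, 1.0, 0.5]
grip_width: 0.0
top floor [ 0.49344179 -0.05669468] 0.08116640354573512 171 rim (array([ 0.49227462, -0.0567395 ]), np.float64(0.026070593004754044))
tall_pot [([0.698, -0.178, 0.053], 0.71), ([0.48, -0.165, 0.055], 0.66), ([0.643, 0.018, 0.114], 0.52)]
low_pot_a [([0.52, 0.059, 0.082], 0.46)]
flat_dish [([0.569, 0.104, 0.069], 0.65)]
scene floor [ 0.49180246 -0.05741841] 0.08058159637958934 234 rim (array([ 0.493593  , -0.05493426]), np.float64(0.026142473940339056))
tall_pot [([0.493, -0.156, 0.052], 0.76), ([0.707, -0.164, 0.054], 0.64), ([0.49, -0.061, 0.088], 0.49), ([0.522, 0.062, 0.073], 0.46)]
low_pot_a [([0.643, 0.092, 0.076], 0.85), ([0.532, 0.24, 0.025], 0.71), ([0.523, 0.063, 0.075], 0.69)]
flat_dish [([0.568, 0.107, 0.068], 0.63)]
15.825 [ 0.56460239 -0.2097509   0.2337549 ]
```

View pics/c2.png

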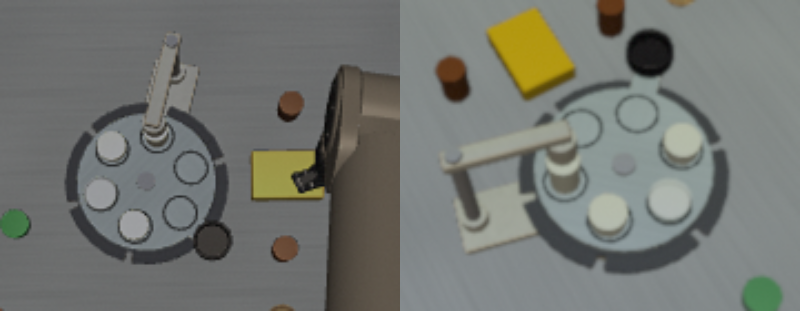

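The tall pot is under the head in both views (left (155,130), right (563,172)). The cup is at the expected 60° position with its floor at 81 mm, all pots are on their seats, and the robot is clear.

```bash
python3 -c "
from bench import r
print(r.hand_in())"
```

```text
the job is handed in; nothing more can be done
None
```

I pressed the plunger in with the closed fingertips and pushed the table anticlockwise to about 23°. I then raised the tips so the tooth could ride under the ring, and pushed by the cup wall until the plunger sprang out at the next hole. The job is handed in at about 16 s of the 48 s allowed; no verdict was reported.

**Last checks:**
- **Plunger:** the dish floor is back at about 81 mm, so it is fully out.
- **Table:** the plunger head is at about (0.493, -0.056), within about 2 mm of where a 60° turn should put it.
- **Pots:** the tall pot shows under the reading head and all four pots are on their seats. The networks placed it only once, in the top view, about 11 mm from where I put the reading spot; the reading head hides most of it there. That is inside the 15 mm limit, but I did not measure its distance more precisely.
- **Forces and surroundings:** the highest force I read on the tool was about 8 N. In the last pictures the robot is clear of everything, and the bystanders near the table show no movement. I did not re-measure the ones farther away.

One disagreement: in the last scene view the networks did not report the tall pot at all. They labelled the brown look-alikes, the plunger head and a low pot as it, so I went by the picture there.

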